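Push the parts case home in the bench stop

ROBOT

A 6-joint arm with a two-finger parallel gripper is mounted at the origin on a cart in front of the work surface, level with it; the furniture and walls round the work are solid. World frame = base frame: x ahead of the robot, y to its left, z up, the work surface at z = 0. Lengths are in mm, angles in rad, forces in N, time in s.
With the tool pointing down it reaches from about 400 to 925 mm from the base axis. Payload 12.5 kg.
Tool frame: the origin (TCP) lies at the very end of the fingers, on their centre line; the grasp point (between the pads) lies 19 mm behind it; z points along the fingers, y is the line along which they close (so a half turn about z gives the same grasp; the last joint's range is limited). The gripper opens to 95 mm and grips with 3 to 60 N. Pads are 20 mm wide; open, the fingers measure 119 mm over their backs; the gripper's body (75 mm by 180 mm) begins 59 mm behind the grasp point.
Start: joints at [-1.225, 0.491, 1.559, -0, 1.092, -0.106], TCP at [272.89, -562.297, 214.661] pointing down, gripper open.
Joint ranges: [-3.1, 3.1], [-0.84, 2.19], [0.05, 2.79], [-1.13, 4.28], [0.06, 2.93], [-2.69, 2.69]. Speed limits (rad/s): [2.22, 2.22, 2.79, 3.14, 3.14, 3.14].

INTERFACE

Orientations are given as a unit quaternion [x, y, z, w].
In Python, from workcell import r gives the robot as it stands.
- The arm moves only by the tool jog_arm, never from a script. Its argument "series" is a list of rows, each an object of numbers: "grip": the closure, from 0 (fully open) to 1 (shut); "x", "y", "z": the shift along the tool's x, y, z in m; "twist": the turn about the tool's z in rad. In form: [{"grip": .., "x": .., "y": .., "z": .., "twist": ..}, ...]. A call has exactly 5 rows; each row shifts and turns the commanded pose from where the row before left it, along the tool's axes as they then stand; what a row does not reach is not made up. A row lasts 1/12 s, in which the tool goes at most 41.7 mm and 7.16 degrees, less where a joint would pass 70% of its speed; a pose out of reach is approached as far as the arm can. A call is refused whole if a number of a shift passes 0.0417 or a number of a turn 0.125, either way. A call with a gripper value outside its range is refused whole. The fingers move at their own pace and stop on an object; "squeeze" is the grip in N (left out, the last holds). Time passes only in rows, so rows that do not move let the fingers close, or fill a call up. It gives the time, the measured TCP pose, the force, the opening and the grip force at its end, in the units of the state.
- r.state(): the state, without advancing time (a new reading comes with each control period).
- r.capture(name): name is "side" or "top" or "wrist"; returns the picture (384x512x3 uint8, blue, green, red); there is no depth.
- r.camera_model(name): a dict with "intrinsics" (3x3 intrinsics, pixels), "R" (3x3) and "t" (3): a world point X has camera coordinates R X + t. Camera axes: x right, y down, z forward; pixel columns grow to the right and rows downward; lengths in mm; the calibration is good to about 2 mm. A picture is of the moment at which its call begins: read the wrist's pose just before it. camera_model takes no time and is no camera call; for the wrist camera it gives the pose at the moment of the call.
- r.job_done(): hands the job in; it is judged then, once.
The state is a dict: "time": time; "joint_positions": joint angles; "qvel": joint speeds; "tau": joint torques, N m; "tool_pos": TCP position; "tool_rot": TCP orientation; "force": force on the tool from outside, world axes, zero at the start; "moment": the same for the moment, N m; "grip_width": finger opening in mm; "grasp_force": force on a finger pad.
Only numpy, scipy, OpenCV 4.12 (cv2) and the standard library are available. Lean on these libraries where they do the work, as an engineer would, in place of code of your own. Each camera call takes 0.05 s, during which the arm holds its last target. There are 200 camera calls.

TASK

With the fingertips or the outside of the fingers, push the blue parts case along the bench top until it sits fully home in the corner of the L-shaped aluminium bench stop: its hinge side flat against the long bar at the back and its right-hand side flat against the short bar. It must stay down on the bench all the way, never lifted or tipped. Leave the tape roll, the marker and the clip where they lie.

Things in the scene. Friction and masses are not known exactly. Their poses are not given: they have to be found in the camera images.
- case: Closed blue plastic parts case with grey lid, loose, 0.2 to 0.45 kg, slides with ordinary friction. Origin at the centre of its underside. Box from x -42 to +43 mm, y +-62 mm, 34 mm high; lid on top to 37 mm, 86 x 126 mm, cannot open here. +x points to the hinge side (away from the robot), +y to its left side, z up. Small hinge barrels at the upper back edge pass above the bench stop.
- case_latch (a point): Middle of the outer face of the latch lip on the front (-x) of the case: 30 mm wide in y, standing 5 mm proud of the front wall, 27 to 35 mm above the bench. It is fixed; this point lies 47 mm in front of the case's origin and 31 mm up.
- bench_stop: L-shaped aluminium stop screwed to the bench, bars 16 mm wide, 25 mm high. Origin: inner corner at bench height. The long bar's inner face is the plane x = 0, from the corner 180 mm along +y (bar at +x, away from the robot). The short bar's inner face is the plane y = 0, from the corner 90 mm along -x, toward the robot (bar at -y, the right).
- home (a point): Where the origin of the case lies when it is fully home in the bench stop, on the bench top: x = -43, y = +62 mm in the stop's frame. Its axes are those of the stop; the case's axes are then parallel to them.
- tape: Bystander: yellow tape roll lying flat, 88 mm across, 18 mm high, at the right front. Origin at the centre of its underside.
- marker: Bystander: white and blue marker pen, 138 mm long, 12 mm high, at the right front. Origin at the middle of its underside.
- clip: Bystander: red alligator clip, 58 mm long, 12 mm high, lying at the back, beyond the far left end of the long bar. Origin at the middle of its underside.

How it is judged (in metres and radians):
At the end, for the whole second after the job is handed in: The case stands flat and still on the bench, within 4 mm of touching the back fence and within 4 mm of touching the end stop, square to them within 0.04 rad (x of case in the frame of bench_stop between -0.047 and -0.039 m and y of case in the frame of bench_stop between 0.058 and 0.066 m and angle between the x axis of case and the x axis of bench_stop, either way round below 0.04 rad and height (world z) of case below 0.004 m and angle between case's own z axis and vertical below 0.05 rad and linear speed of case below 0.01 m/s).
It fails at once if the case is lifted more than 8 mm off the bench (height (world z) of case above 0.008 m).
It fails at once if the case is tipped by more than 0.15 rad (angle between case's own z axis and vertical above 0.15 rad).
It fails at once if a bystander (tape roll, marker, clip) is moved more than 20 mm (distance of any of tape, marker, clip from where it was at the start of the episode above 0.02 m).
It also fails if it takes over 61 s, if anything falls off the work surface, if the arm or the gripper's body presses on something with over 40 N, if the wrist force passes 120 N, or if a joint passes its speed limit or range.

## Working session

There is one attempt and no reset: what is moved stays moved. The work goes in short steps, Python scripts to look and compute and a tool call to move; the robot and the scene stay as the last step left them, time stands still between calls to the robot, and variables do not carry over. Pictures are saved under pics/ and viewed, at most 10 in all, crops included, and the job is handed in when it is done.

Besides the shell and the picture viewer there is one more tool, called after "Emit:" as name(argument=value, ...) on one line, values as JSON. jog_arm: Moves the arm, as the interface text tells. Its arguments: {"type":"object","properties":{"series":{"type":"array","items":{"type":"object","properties":{"grip":{"type":"number"},"x":{"type":"number"},"y":{"type":"number"},"z":{"type":"number"},"twist":{"type":"number"}}}},"squeeze":{"type":"number"}},"required":["series"]}

```bash
mkdir -p pics
python3 - <<'E'
from workcell import r
import cv2,numpy as np
for n in("top","side"):
    cv2.imwrite(f"pics/{n}0.png",r.capture(n)); m=r.camera_model(n); print(n,np.round(m["intrinsics"],1).tolist(),np.round(m["R"],3).tolist(),np.round(m["t"],1))
s=r.state();print({k:np.round(s[k],3) for k in("time","tool_pos","tool_rot","grip_width")})
E
```

```text
top [[380.8, 0.0, 260.2], [0.0, 380.8, 189.1], [0.0, 0.0, 1.0]] [[0.02, -1.0, 0.0], [-0.973, -0.02, -0.229], [0.229, 0.004, -0.974]] [ 31.1 604.  759.5]
side [[495.0, 0.0, 257.0], [0.0, 495.0, 200.5], [0.0, 0.0, 1.0]] [[-0.949, 0.315, -0.006], [0.251, 0.747, -0.616], [-0.19, -0.586, -0.788]] [ 540.1 -145.1 1294.2]
{'time': np.float64(0.1), 'tool_pos': array([ 272.8  , -562.067,  214.133]), 'tool_rot': array([ 0.975,  0.224, -0.   , -0.   ]), 'grip_width': np.float64(95.308)}
```

View pics/top0.png

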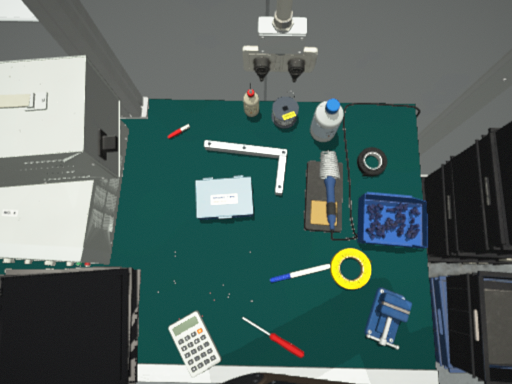

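View pics/side0.png

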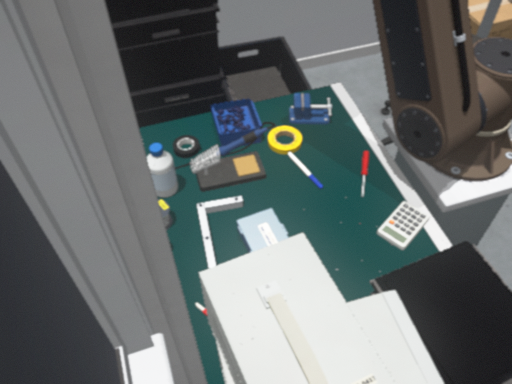

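The top view shows the case lid at about px (196–253, 178–217). The L stop has its long bar from (205,146) to (285,154) and its short bar down to (279,193). The tape is at (351,269), the marker at (300,273) and the clip at (178,131). In the side view a white cabinet partly hides the case, so I'll measure in the top view.

```bash
cat > h.py <<'E'
from workcell import r
import cv2,numpy as np
def ray(n,px,z,m=None):
    m=m or r.camera_model(n);R=np.array(m["R"]);t=np.array(m["t"]);K=np.array(m["intrinsics"])
    px=np.atleast_2d(px).astype(float);d=np.c_[px,np.ones(len(px))]@np.linalg.inv(K).T@R
    c=-R.T@t;return (c+d*((z-c[2])/d[:,2])[:,None])[:,:2]
def blobs(im,roi):
    x0,y0,x1,y1=roi;c=im[y0:y1,x0:x1]
    g=(c.min(2)>105).astype(np.uint8)
    k,_=cv2.findContours(g,cv2.RETR_EXTERNAL,cv2.CHAIN_APPROX_NONE)
    return [q[:,0,:]+[x0,y0] for q in sorted(k,key=cv2.contourArea)[::-1]]
def measure(tag):
    im=r.capture("top");bl=blobs(im,(150,135,300,250))
    for b in bl[:3]:
        for nm,z in(("case",37),("stop",25)):
            p=ray("top",b,z).astype(np.float32);(c,s,a)=cv2.minAreaRect(p)
            print(tag,nm,len(b),b.min(0),b.max(0),np.round(c,1),np.round(s,1),round(a,1),np.round(cv2.boxPoints((c,s,a)),0).tolist())
    return im,bl
E
python3 - <<'E'
from h import *
im,bl=measure("t0")
print(im[190,205],im[200,250],im[150,240],im[180,280],im[165,230])
S=[b for b in bl if b[:,0].max()>275][0]
w=ray("top",S,25)
# top outline of stop as polygon
print(np.round(cv2.approxPolyDP(w.astype(np.float32)[:,None],6,True)[:,0]))
cv2.imwrite("pics/crop.png",cv2.resize(im[130:240,160:310],None,fx=5,fy=5,interpolation=cv2.INTER_CUBIC))
E
```

```text
t0 case 186 [195 175] [252 218] [591.5 125.9] [ 96.4 127.1] 5.3 [[538.0, 185.0], [549.0, 58.0], [645.0, 67.0], [634.0, 194.0]]
t0 stop 186 [195 175] [252 218] [594.1 127.1] [ 97.8 128.9] 5.3 [[539.0, 187.0], [551.0, 58.0], [649.0, 67.0], [637.0, 196.0]]
t0 case 248 [204 140] [286 193] [664.6  85.5] [194.3 107.7] 84.2 [[601.0, -6.0], [708.0, -17.0], [728.0, 177.0], [621.0, 188.0]]
t0 stop 248 [204 140] [286 193] [668.2  86.2] [197.1 109.2] 84.2 [[604.0, -6.0], [713.0, -17.0], [732.0, 179.0], [624.0, 190.0]]
[235 232 217] [239 236 221] [238 242 238] [254 254 254] [78 82 22]
[[728. 179.]
 [716. 179.]
 [697.   3.]
 [608.  10.]
 [608.  -7.]
 [712. -15.]]
```

View pics/crop.png

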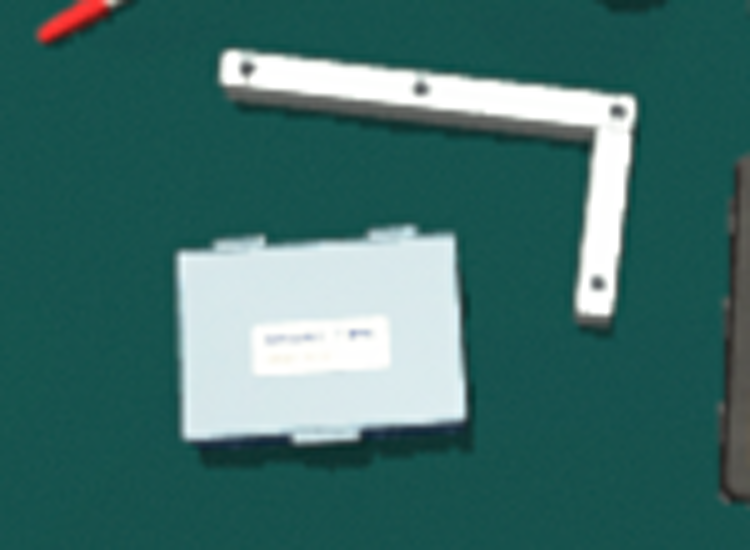

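The crop is 5x with offset (160,130). Lid corners in it are at about (178,250), (455,235), (467,420) and (183,440). The stop's top face has edges at (220,84)–(597,128) (inner long) and (597,128)–(576,314) (inner short). I'll turn these into poses.

Run:
```python
from h import *
f=lambda q:np.array(q)/5+[160-.4,130-.4]
L=ray("top",f([(178,250),(455,235),(467,420),(183,440)]),37);print("lid",L.round(1),L.mean(0))
print([np.linalg.norm(L[i]-L[(i+1)%4]).round(1) for i in range(4)])
d=(L[0]+L[3]-L[1]-L[2]);yl=np.arctan2(-d[0],d[1]);e=L[0]+L[1]-L[2]-L[3];print("case yaw",yl,np.arctan2(e[1],e[0]))
S=ray("top",f([(220,84),(597,128),(576,314),(220,50),(637,97),(612,320)]),25);print("stop",S.round(1))
d=S[0]-S[1];y1=np.arctan2(-d[0],d[1]);d=S[1]-S[2];y2=np.arctan2(d[1],d[0]);d=S[3]-S[4];print("yaws",y1,y2,np.arctan2(-d[0],d[1]))
a=y1;x=np.array([np.cos(a),np.sin(a)]);y=np.array([-x[1],x[0]])
print("home",S[1]-43*x+62*y, "case in stop",(L.mean(0)-S[1])@x,(L.mean(0)-S[1])@y)
```

```text
lid [[630.2 192.2]
 [639.9  66.1]
 [554.5  58.5]
 [542.9 184.8]] [591.86557059 125.42607545]
[np.float64(126.5), np.float64(85.8), np.float64(126.8), np.float64(87.7)]
case yaw 0.0838990357291896 0.08660056533247046
stop [[714.7 179.4]
 [696.5   1.1]
 [606.7  10. ]
 [731.7 180.3]
 [712.2 -17.6]
 [604.2  -6.6]]
yaws -0.10167406248482973 -0.09808708288904866 -0.09804437196287205
home [660.004309    67.18374496] case in stop -116.69838254046532 113.02553423009391
```

Sizes check out (lid 126.6 x 86.8 against 126 x 86). The stop yaw is −0.10 and the case yaw +0.085. In the stop frame the case is at (−117, 113) and home is (−43, 62).

The plan has two pushes:
1. Push forward on the front face with two spread fingertips, which squares the case against the long bar.
2. Push right from the left side.

First I turn the tool square to the stop.

Emit:
jog_arm(series=[{"twist": 0.11,"grip": 0.27},{"twist": 0.11,"grip": 0.27},{"twist": 0.11,"grip": 0.27},{"twist": 0.11,"grip": 0.27},{"twist": 0.11,"grip": 0.27}])

```text
invalid input at $.series[0]: expected keys grip, x, y, z, twist
```

Emit:
jog_arm(series=[{"x": 0.008,"y": -0.035,"grip": 0.27},{"x": 0.008,"y": -0.035,"grip": 0.27},{"x": 0.008,"y": -0.035,"grip": 0.27},{"x": 0.008,"y": -0.035,"grip": 0.27},{"x": 0.008,"y": -0.035,"grip": 0.27}])

```text
invalid input at $.series[0]: expected keys grip, x, y, z, twist
```

Emit:
jog_arm(series=[{"grip": 0.27,"x": 0,"y": 0,"z": 0,"twist": 0.11},{"grip": 0.27,"x": 0,"y": 0,"z": 0,"twist": 0.11},{"grip": 0.27,"x": 0,"y": 0,"z": 0,"twist": 0.11},{"grip": 0.27,"x": 0,"y": 0,"z": 0,"twist": 0.11},{"grip": 0.27,"x": 0,"y": 0,"z": 0,"twist": 0.11}])

```text
time: 0.57
tool_pos: [272.9, -562.2, 214.4]
tool_rot: [0.999, -0.052, -0.0, -0.0]
force: [0.3, -0.2, -0.5]
grip_width: 70.7
grasp_force: 0.0
```

Emit:
jog_arm(series=[{"grip": 0.27,"x": 0.008,"y": -0.035,"z": 0,"twist": 0},{"grip": 0.27,"x": 0.008,"y": -0.035,"z": 0,"twist": 0},{"grip": 0.27,"x": 0.008,"y": -0.035,"z": 0,"twist": 0},{"grip": 0.27,"x": 0.008,"y": -0.035,"z": 0,"twist": 0},{"grip": 0.27,"x": 0.008,"y": -0.035,"z": 0,"twist": 0}])

```text
time: 0.98
tool_pos: [329.9, -390.4, 214.5]
tool_rot: [0.999, -0.049, -0.0, -0.0]
force: [0.6, -0.5, 1.0]
grip_width: 69.5
grasp_force: 0.0
```

Emit:
jog_arm(series=[{"grip": 0.27,"x": 0.008,"y": -0.0355,"z": 0,"twist": 0},{"grip": 0.27,"x": 0.008,"y": -0.0355,"z": 0,"twist": 0},{"grip": 0.27,"x": 0.008,"y": -0.0355,"z": 0,"twist": 0},{"grip": 0.27,"x": 0.008,"y": -0.0355,"z": 0,"twist": 0},{"grip": 0.27,"x": 0.008,"y": -0.0355,"z": 0,"twist": 0}])

```text
time: 1.4
tool_pos: [387.2, -217.6, 214.7]
tool_rot: [0.999, -0.049, 0.0, 0.0]
force: [0.6, -1.1, 0.7]
grip_width: 69.3
grasp_force: 0.0
```

Emit:
jog_arm(series=[{"grip": 0.27,"x": 0.008,"y": -0.0355,"z": 0,"twist": 0},{"grip": 0.27,"x": 0.008,"y": -0.0355,"z": 0,"twist": 0},{"grip": 0.27,"x": 0.008,"y": -0.0355,"z": 0,"twist": 0},{"grip": 0.27,"x": 0.008,"y": -0.0355,"z": 0,"twist": 0},{"grip": 0.27,"x": 0.008,"y": -0.0355,"z": 0,"twist": 0}])

```text
time: 1.82
tool_pos: [444.4, -44.8, 214.7]
tool_rot: [0.999, -0.049, 0.0, 0.0]
force: [0.9, -1.1, 0.9]
grip_width: 69.5
grasp_force: 0.0
```

Emit:
jog_arm(series=[{"grip": 0.27,"x": 0.008,"y": -0.0355,"z": 0,"twist": 0},{"grip": 0.27,"x": 0.008,"y": -0.0355,"z": 0,"twist": 0},{"grip": 0.27,"x": 0.008,"y": -0.0355,"z": 0,"twist": 0},{"grip": 0.27,"x": 0.008,"y": -0.0355,"z": 0,"twist": 0},{"grip": 0.27,"x": 0.008,"y": -0.0355,"z": 0,"twist": 0}])

```text
time: 2.23
tool_pos: [501.6, 128.1, 214.6]
tool_rot: [0.999, -0.049, -0.0, 0.0]
force: [1.1, 0.1, -0.5]
grip_width: 69.5
grasp_force: 0.0
```

Emit:
jog_arm(series=[{"grip": 0.27,"x": 0,"y": 0,"z": 0.04,"twist": 0},{"grip": 0.27,"x": 0,"y": 0,"z": 0.04,"twist": 0},{"grip": 0.27,"x": 0,"y": 0,"z": 0.04,"twist": 0},{"grip": 0.27,"x": 0,"y": 0,"z": 0.04,"twist": 0},{"grip": 0.27,"x": 0,"y": 0,"z": 0.04,"twist": 0}])

```text
time: 2.65
tool_pos: [501.3, 126.2, 13.0]
tool_rot: [0.999, -0.049, 0.0, -0.0]
force: [1.2, 0.3, -0.1]
grip_width: 69.6
grasp_force: 0.0
```

Run:
```python
from h import *
a=r.capture("top");print(r.state()["tool_pos"],r.state()["joint_positions"])
cv2.imwrite("pics/c1.png",cv2.resize(a[100:260,140:320],None,fx=4,fy=3.75,interpolation=cv2.INTER_CUBIC))
```

```text
[498.07465561 125.64773516   5.86555349] [ 1.18519967e-01  6.57088549e-01  1.99885323e+00 -2.11935149e-04
  4.95656690e-01  1.78774946e+00]
```

View pics/c1.png

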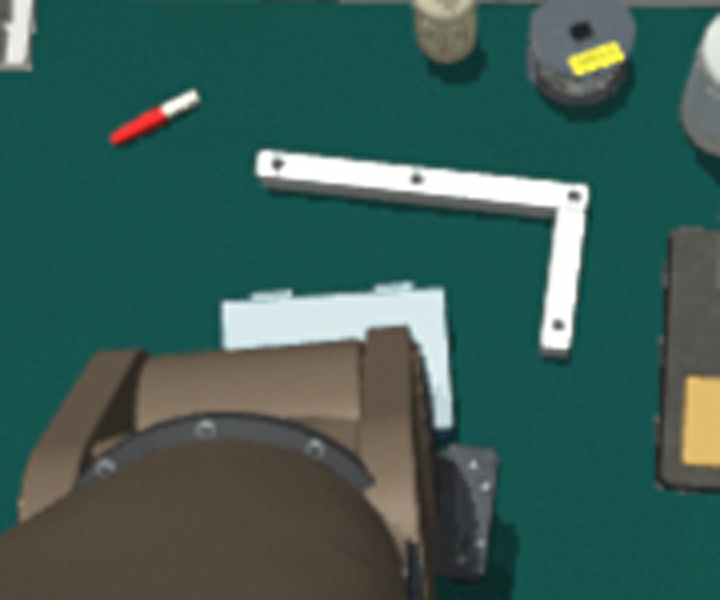

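The case hasn't moved (hinge edge still at crop (222–445, 290–300)) and the tool sits behind its front. I start the forward push, raising slightly to keep the tips off the bench.

Emit:
jog_arm(series=[{"grip": 0.27,"x": 0,"y": 0,"z": 0,"twist": 0},{"grip": 0.27,"x": 0.005,"y": 0,"z": 0,"twist": 0},{"grip": 0.27,"x": 0.005,"y": 0,"z": 0,"twist": 0},{"grip": 0.27,"x": 0.005,"y": 0,"z": 0,"twist": 0},{"grip": 0.27,"x": 0.005,"y": 0,"z": 0,"twist": 0}])

```text
time: 3.12
tool_pos: [523.1, 124.2, 16.9]
tool_rot: [0.999, -0.049, 0.002, -0.0]
force: [0.8, 0.5, 0.8]
grip_width: 69.4
grasp_force: 0.0
```

Emit:
jog_arm(series=[{"grip": 0.27,"x": 0.007,"y": 0,"z": 0,"twist": 0},{"grip": 0.27,"x": 0.007,"y": 0,"z": 0,"twist": 0},{"grip": 0.27,"x": 0.007,"y": 0,"z": 0,"twist": 0},{"grip": 0.27,"x": 0.007,"y": 0,"z": 0,"twist": 0},{"grip": 0.27,"x": 0.007,"y": 0,"z": 0,"twist": 0}])

```text
time: 3.53
tool_pos: [556.8, 120.7, 14.6]
tool_rot: [0.999, -0.049, -0.0, 0.0]
force: [-3.3, 1.5, 3.2]
grip_width: 69.9
grasp_force: 1.7
```

Emit:
jog_arm(series=[{"grip": 0.27,"x": 0.007,"y": 0,"z": 0,"twist": 0},{"grip": 0.27,"x": 0.007,"y": 0,"z": 0,"twist": 0},{"grip": 0.27,"x": 0.007,"y": 0,"z": 0,"twist": 0},{"grip": 0.27,"x": 0.007,"y": 0,"z": 0,"twist": 0},{"grip": 0.27,"x": 0.007,"y": 0,"z": 0,"twist": 0}])

```text
time: 3.95
tool_pos: [591.7, 117.2, 14.5]
tool_rot: [0.999, -0.049, -0.0, 0.0]
force: [-3.0, 0.4, 2.2]
grip_width: 69.6
grasp_force: 1.6
```

Run:
```python
from h import *
a=r.capture("top");s=r.state();print(s["tool_pos"],s["force"])
cv2.imwrite("pics/c2.png",cv2.resize(a[100:260,140:320],None,fx=4,fy=3.75,interpolation=cv2.INTER_CUBIC))
```

```text
[593.18281881 117.02604626  14.62052607] [0.78387681 0.14713384 0.06819044]
```

View pics/c2.png

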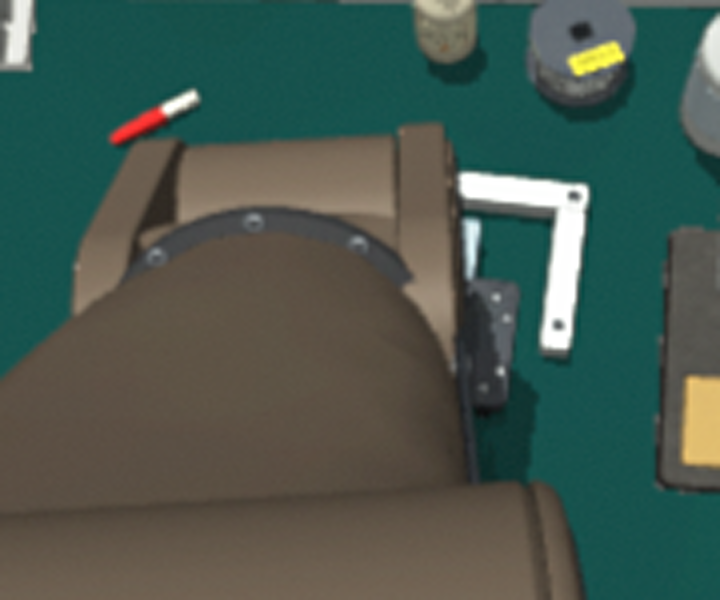

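The case has followed and its right edge is now at crop x≈475, clear of the short bar, with about 19 mm left to the back bar. I keep pushing slowly until the force rises.

Emit:
jog_arm(series=[{"grip": 0.27,"x": 0.004,"y": 0,"z": 0,"twist": 0},{"grip": 0.27,"x": 0.004,"y": 0,"z": 0,"twist": 0},{"grip": 0.27,"x": 0.003,"y": 0,"z": 0,"twist": 0},{"grip": 0.27,"x": 0.003,"y": 0,"z": 0,"twist": 0},{"grip": 0.27,"x": 0.002,"y": 0,"z": 0,"twist": 0}])

```text
time: 4.42
tool_pos: [607.3, 115.6, 14.6]
tool_rot: [0.999, -0.049, 0.0, 0.0]
force: [-2.7, 0.3, 0.6]
grip_width: 69.6
grasp_force: 1.1
```

Emit:
jog_arm(series=[{"grip": 0.27,"x": 0.001,"y": 0,"z": 0,"twist": 0},{"grip": 0.27,"x": 0.001,"y": 0,"z": 0,"twist": 0},{"grip": 0.27,"x": 0.001,"y": 0,"z": 0,"twist": 0},{"grip": 0.27,"x": 0,"y": 0,"z": 0,"twist": 0},{"grip": 0.27,"x": 0,"y": 0,"z": 0,"twist": 0}])

```text
time: 4.83
tool_pos: [610.2, 115.4, 14.6]
tool_rot: [0.999, -0.049, 0.0, 0.0]
force: [-0.8, 0.3, -0.5]
grip_width: 69.4
grasp_force: 0.3
```

Emit:
jog_arm(series=[{"grip": 0.27,"x": 0.001,"y": 0,"z": 0,"twist": 0},{"grip": 0.27,"x": 0.001,"y": 0,"z": 0,"twist": 0},{"grip": 0.27,"x": 0.001,"y": 0,"z": 0,"twist": 0},{"grip": 0.27,"x": 0,"y": 0,"z": 0,"twist": 0},{"grip": 0.27,"x": 0,"y": 0,"z": 0,"twist": 0}])

```text
time: 5.25
tool_pos: [611.0, 115.5, 14.5]
tool_rot: [0.999, -0.049, -0.002, 0.0]
force: [-10.7, 2.3, 5.5]
grip_width: 69.6
grasp_force: 5.4
```

The force rose to 11 N at the expected place, so the case is seated on the back bar. I retreat, lift and turn the tool a quarter turn for the side push.

Emit:
jog_arm(series=[{"grip": 0.27,"x": -0.004,"y": 0,"z": 0,"twist": 0},{"grip": 0.27,"x": -0.01,"y": 0,"z": 0,"twist": 0},{"grip": 0.27,"x": -0.014,"y": 0,"z": 0,"twist": 0},{"grip": 0.27,"x": -0.014,"y": 0,"z": 0,"twist": 0},{"grip": 0.27,"x": -0.01,"y": 0,"z": 0,"twist": 0}])

```text
time: 5.67
tool_pos: [560.5, 120.3, 14.7]
tool_rot: [0.999, -0.049, 0.0, 0.0]
force: [-0.2, -0.3, -0.2]
grip_width: 69.5
grasp_force: 0.0
```

Emit:
jog_arm(series=[{"grip": 0.27,"x": 0,"y": 0,"z": -0.02,"twist": 0},{"grip": 0.27,"x": 0,"y": 0,"z": -0.03,"twist": 0},{"grip": 0.27,"x": 0,"y": 0,"z": -0.03,"twist": 0},{"grip": 0.27,"x": 0,"y": 0,"z": -0.03,"twist": 0},{"grip": 0.27,"x": 0,"y": 0,"z": -0.02,"twist": 0}])

```text
time: 6.08
tool_pos: [562.0, 120.3, 147.6]
tool_rot: [0.999, -0.049, 0.002, -0.0]
force: [-0.0, 0.3, 0.1]
grip_width: 69.4
grasp_force: 0.0
```

Emit:
jog_arm(series=[{"grip": 0.68,"x": 0,"y": 0,"z": 0,"twist": -0.125},{"grip": 0.68,"x": 0,"y": 0,"z": 0,"twist": -0.125},{"grip": 0.68,"x": 0,"y": 0,"z": 0,"twist": -0.125},{"grip": 0.68,"x": 0,"y": 0,"z": 0,"twist": -0.125},{"grip": 0.68,"x": 0,"y": 0,"z": 0,"twist": -0.125}])

```text
time: 6.5
tool_pos: [561.5, 120.2, 144.9]
tool_rot: [0.965, 0.263, 0.001, 0.0]
force: [0.7, 0.6, -0.2]
grip_width: 41.6
grasp_force: 0.0
```

Emit:
jog_arm(series=[{"grip": 0.68,"x": 0,"y": 0,"z": 0,"twist": -0.125},{"grip": 0.68,"x": 0,"y": 0,"z": 0,"twist": -0.125},{"grip": 0.68,"x": 0,"y": 0,"z": 0,"twist": -0.125},{"grip": 0.68,"x": 0,"y": 0,"z": 0,"twist": -0.125},{"grip": 0.68,"x": 0,"y": 0,"z": 0,"twist": -0.125}])

```text
time: 6.92
tool_pos: [561.5, 120.2, 144.8]
tool_rot: [0.837, 0.547, 0.0, 0.0]
force: [0.1, -0.3, 0.3]
grip_width: 30.2
grasp_force: 0.0
```

Emit:
jog_arm(series=[{"grip": 0.68,"x": 0,"y": 0,"z": 0,"twist": -0.125},{"grip": 0.68,"x": 0,"y": 0,"z": 0,"twist": -0.125},{"grip": 0.68,"x": 0,"y": 0,"z": 0,"twist": -0.07},{"grip": 0.68,"x": 0,"y": 0,"z": 0,"twist": 0},{"grip": 0.68,"x": 0,"y": 0,"z": 0,"twist": 0}])

```text
time: 7.33
tool_pos: [561.4, 120.2, 144.7]
tool_rot: [0.742, 0.67, 0.0, 0.0]
force: [-0.1, 0.1, 0.1]
grip_width: 30.5
grasp_force: 0.0
```

Emit:
jog_arm(series=[{"grip": 0.68,"x": 0.024,"y": 0.02,"z": 0,"twist": 0},{"grip": 0.68,"x": 0.024,"y": 0.02,"z": 0,"twist": 0},{"grip": 0.68,"x": 0.024,"y": 0.02,"z": 0,"twist": 0},{"grip": 0.68,"x": 0.024,"y": 0.02,"z": 0,"twist": 0},{"grip": 0.68,"x": 0.024,"y": 0.02,"z": 0,"twist": 0}])

```text
time: 7.75
tool_pos: [673.6, 230.9, 144.7]
tool_rot: [0.742, 0.67, 0.0, 0.0]
force: [0.0, -0.8, 0.5]
grip_width: 30.3
grasp_force: 0.0
```

Run:
```python
from h import *
a=r.capture("top");s=r.state();print(s["tool_pos"],s["force"])
cv2.imwrite("pics/c3.png",cv2.resize(a[100:260,140:320],None,fx=4,fy=3.75,interpolation=cv2.INTER_CUBIC))
```

```text
[676.45277148 234.25847065 144.3931989 ] [-3.82881941 -0.52808643 -1.78053055]
```

View pics/c3.png

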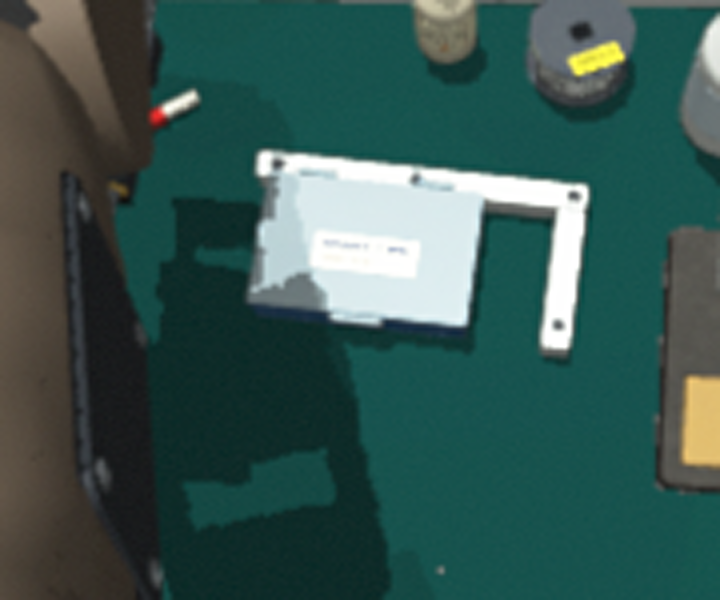

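The case is now square against the long bar. Lid corners in the crop are about (265,172), (485,195), (470,328) and (247,302), with a gap left to the short bar. I'll measure that gap, and the clip, before going down.

Run:
```python
from h import *
f=lambda q:np.array(q)/[4,3.75]+[140-.4,100-.4]
L=ray("top",f([(265,172),(485,195),(470,328),(247,302)]),37);c=np.array([696.5,1.1]);a=-.1
R=np.array([[np.cos(a),-np.sin(a)],[np.sin(a),np.cos(a)]]);T=lambda p:(p-c)@R
print("lid in stop",T(L).round(1),T(L).mean(0));p=T(L);d=p[1]-p[0];print("yaw rel",np.arctan2(d[0],-d[1]))
print("clip",T(ray("top",[(168,136),(189,126)],6)).round(0),"tool",T(r.state()["tool_pos"][:2]).round(1))
```

```text
lid in stop [[ -0.8 172. ]
 [ -0.4  43. ]
 [-85.5  41.3]
 [-84.6 169.5]] [-42.81044581 106.42190604]
yaw rel 0.0036007334799786363
clip [[ 23. 273.]
 [ 54. 227.]] tool [-43.2 230. ]
```

The case is at (−42.8, 106.4) in the stop frame, square, so it needs about 44 mm to the right. The clip is clear of the fingers. I descend and push.

Emit:
jog_arm(series=[{"grip": 0.68,"x": 0,"y": 0,"z": 0.02,"twist": 0},{"grip": 0.68,"x": 0,"y": 0,"z": 0.03,"twist": 0},{"grip": 0.68,"x": 0,"y": 0,"z": 0.03,"twist": 0},{"grip": 0.68,"x": 0,"y": 0,"z": 0.03,"twist": 0},{"grip": 0.68,"x": 0,"y": 0,"z": 0.02,"twist": 0}])

```text
time: 8.22
tool_pos: [671.6, 229.5, 11.7]
tool_rot: [0.742, 0.67, -0.001, -0.001]
force: [0.2, 0.1, 0.8]
grip_width: 30.4
grasp_force: 0.0
```

Emit:
jog_arm(series=[{"grip": 0.68,"x": -0.007,"y": 0,"z": 0,"twist": 0},{"grip": 0.68,"x": -0.008,"y": 0,"z": 0,"twist": 0},{"grip": 0.68,"x": -0.008,"y": 0,"z": 0,"twist": 0},{"grip": 0.68,"x": -0.008,"y": 0,"z": 0,"twist": 0},{"grip": 0.68,"x": -0.008,"y": 0,"z": 0,"twist": 0}])

```text
time: 8.63
tool_pos: [669.4, 189.8, 16.4]
tool_rot: [0.742, 0.671, 0.001, 0.001]
force: [-0.2, -1.1, 0.2]
grip_width: 30.3
grasp_force: 0.0
```

Emit:
jog_arm(series=[{"grip": 0.68,"x": -0.006,"y": 0,"z": 0,"twist": 0},{"grip": 0.68,"x": -0.006,"y": 0,"z": 0,"twist": 0},{"grip": 0.68,"x": -0.006,"y": 0,"z": 0,"twist": 0},{"grip": 0.68,"x": -0.006,"y": 0,"z": 0,"twist": 0},{"grip": 0.68,"x": -0.006,"y": 0,"z": 0,"twist": 0}])

```text
time: 9.05
tool_pos: [665.9, 160.8, 14.9]
tool_rot: [0.741, 0.671, 0.0, 0.0]
force: [0.7, 3.2, 3.2]
grip_width: 30.9
grasp_force: 1.8
```

Emit:
jog_arm(series=[{"grip": 0.68,"x": -0.004,"y": 0,"z": 0,"twist": 0},{"grip": 0.68,"x": -0.004,"y": 0,"z": 0,"twist": 0},{"grip": 0.68,"x": -0.004,"y": 0,"z": 0,"twist": 0},{"grip": 0.68,"x": -0.003,"y": 0,"z": 0,"twist": 0},{"grip": 0.68,"x": -0.003,"y": 0,"z": 0,"twist": 0}])

```text
time: 9.47
tool_pos: [663.9, 142.9, 14.6]
tool_rot: [0.741, 0.671, -0.0, 0.0]
force: [0.9, 2.9, 3.2]
grip_width: 30.3
grasp_force: 1.9
```

Emit:
jog_arm(series=[{"grip": 0.68,"x": -0.001,"y": 0,"z": 0,"twist": 0},{"grip": 0.68,"x": -0.001,"y": 0,"z": 0,"twist": 0},{"grip": 0.68,"x": -0.001,"y": 0,"z": 0,"twist": 0},{"grip": 0.68,"x": 0,"y": 0,"z": 0,"twist": 0},{"grip": 0.68,"x": 0,"y": 0,"z": 0,"twist": 0}])

```text
time: 9.88
tool_pos: [664.1, 141.6, 14.6]
tool_rot: [0.741, 0.671, 0.001, -0.0]
force: [2.8, 12.4, 0.7]
grip_width: 30.4
grasp_force: 5.9
```

The side push has stopped at 12 N within about 2 mm of the expected place. I retreat, lift and check.

Emit:
jog_arm(series=[{"grip": 0.68,"x": 0.004,"y": 0,"z": 0,"twist": 0},{"grip": 0.68,"x": 0.012,"y": 0,"z": 0,"twist": 0},{"grip": 0.68,"x": 0.02,"y": 0,"z": 0,"twist": 0},{"grip": 0.68,"x": 0.02,"y": 0,"z": 0,"twist": 0},{"grip": 0.68,"x": 0.015,"y": 0,"z": 0,"twist": 0}])

```text
time: 10.3
tool_pos: [670.5, 212.4, 14.2]
tool_rot: [0.741, 0.671, -0.0, -0.0]
force: [-0.0, -0.3, 0.2]
grip_width: 30.5
grasp_force: 0.0
```

Emit:
jog_arm(series=[{"grip": 0.68,"x": 0,"y": 0,"z": -0.02,"twist": 0},{"grip": 0.68,"x": 0,"y": 0,"z": -0.03,"twist": 0},{"grip": 0.68,"x": 0,"y": 0,"z": -0.03,"twist": 0},{"grip": 0.68,"x": 0,"y": 0,"z": -0.03,"twist": 0},{"grip": 0.68,"x": 0,"y": 0,"z": -0.02,"twist": 0}])

```text
time: 10.72
tool_pos: [671.0, 211.4, 147.4]
tool_rot: [0.741, 0.671, 0.001, 0.001]
force: [0.4, -0.3, 0.8]
grip_width: 30.5
grasp_force: 0.0
```

Run:
```python
from h import *
a=r.capture("top")
cv2.imwrite("pics/c4.png",cv2.resize(a[120:220,180:300],None,fx=6,fy=6,interpolation=cv2.INTER_CUBIC))
```

```text
(no output)
```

View pics/c4.png

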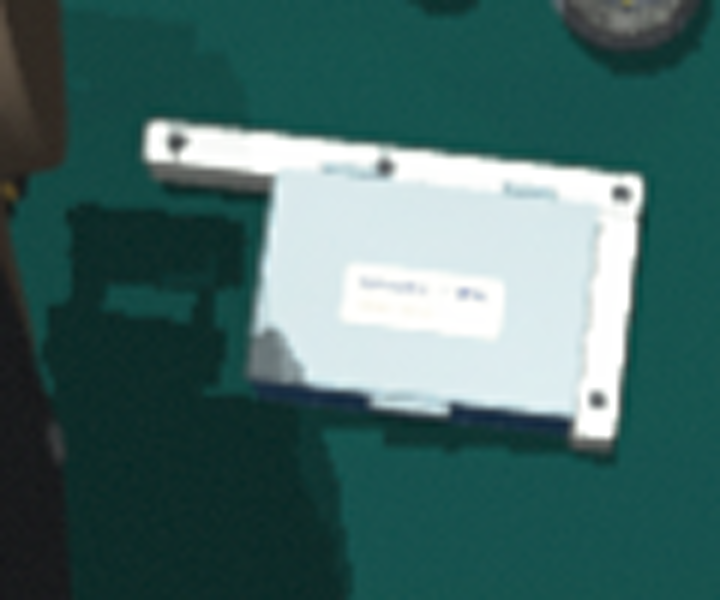

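The lid lies against both bars with no dark gap. Corners are about (273,170), (598,205), (573,412) and (248,380). I'll check the numbers against the stop.

Run:
```python
from h import *
f=lambda q:np.array(q)/6+[180-.4,120-.4]
L=ray("top",f([(273,170),(598,205),(573,412),(248,380)]),37);c=np.array([696.5,1.1]);a=-.1
R=np.array([[np.cos(a),-np.sin(a)],[np.sin(a),np.cos(a)]]);p=(L-c)@R
print(p.round(1),p.mean(0));d=p[1]-p[0];print(np.arctan2(d[0],-d[1]))
S=ray("top",f([(600,212),(573,437)]),25);print(((S-c)@R).round(1))
```

```text
[[-1.500e+00  1.266e+02]
 [-5.000e-01 -1.000e-01]
 [-8.330e+01  4.000e-01]
 [-8.570e+01  1.242e+02]] [-42.75265279  62.78547589]
0.007581087351082237
[[  0.8  -1.3]
 [-90.2  -0.8]]
```

The case is at (−42.8, 62.8) against a home of (−43, 62), with yaw error about 0.008 rad. I'm handing it in.

```bash
python3 -c "
from workcell import r
print(r.job_done())"
```

```text
the job is handed in; nothing more can be done
None
```

The case is in the corner of the stop, measured from the top camera at (−42.8, 62.8) mm against home (−43, 62) and square to about 0.01 rad; I handed the job in at about 11 s, but the hand-in returned no pass or fail result.

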